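# Free the seized clamp knob of a board holder

## Robot

A 6-joint arm with a two-finger parallel gripper is mounted at the origin on a cart in front of the work surface, level with it; the furniture and walls round the work are solid. World frame = base frame: x ahead of the robot, y to its left, z up, the work surface at z = 0. Lengths are in m, angles in rad, forces in N, time in s.
With the tool pointing down it reaches from about 0.3 to 0.775 m from the base axis. Payload 14.6 kg.
Tool frame: the origin (TCP) lies midway between the tips of the shut fingers; the grasp point (between the pads) lies 19 mm behind it (ctrl.pinch_z is the distance from the TCP to the grasp point, in m); z points along the fingers, y is the line along which they close (so a half turn about z gives the same grasp; the last joint's range is limited). The gripper opens to 94 mm and grips with 3 to 60 N. Pads are 16 mm wide; open, the fingers measure 119 mm over their backs; the gripper's body (75 mm by 177 mm) begins 78 mm behind the grasp point.
Start: joints at [1.25, 0.3, 1.521, -0, 1.321, -0.067], TCP at [0.138, 0.532, 0.205] pointing down, gripper open.
Joint ranges: [-3.03, 3.03], [-0.79, 2.21], [0.23, 2.52], [-1.04, 4.18], [0, 3.07], [-2.55, 2.55]. Speed limits (rad/s): [2.22, 2.22, 2.57, 3.14, 3.14, 3.14].

## Interface

Orientations are given as [roll, pitch, yaw] about the fixed x, y, z axes, in that order (R = Rz(yaw) Ry(pitch) Rx(roll)).
In Python, from station import ctrl gives the robot as it stands.
- The arm moves only by the tool jog_arm, never from a script. Its argument "motion" is a list of rows, each a list of 7 numbers: the shift along the tool's x, y, z in m, then the turn, a rotation vector about the tool's x, y, z in rad, then the opening, from -1 (shut) to 1 (fully open). In form: [[tx, ty, tz, rx, ry, rz, gripper], ...]. A call has 1 to 5 rows; each row shifts and turns the commanded pose from where the row before left it, along the tool's axes as they then stand; what a row does not reach is not made up. A row lasts 1/10 s, in which the tool goes at most 50 mm and 8.59 degrees, less where a joint would pass 70% of its speed; a pose out of reach is approached as far as the arm can. A call is refused whole if a number of a shift passes 0.05 or a number of a turn 0.15, either way. A call with a gripper value outside its range is refused whole. The fingers move at their own pace and stop on an object; "squeeze" is the grip in N (left out, the last holds). Time passes only in rows, so rows that do not move let the fingers close. It gives the time, the measured TCP pose, the force, the opening and the grip force at its end, in the units of the state.
- ctrl.get_obs(): the state, without advancing time (a new reading comes with each control period).
- ctrl.camera(name): name is "scene" or "top"; returns the picture (480x640x3 uint8, red, green, blue); there is no depth.
- ctrl.camera_model(name): a dict with "intrinsics" (3x3 intrinsics, pixels), "rvec" (rotation vector, rad) and "tvec" (3), from world to camera coordinates, as OpenCV has them. Camera axes: x right, y down, z forward; pixel columns grow to the right and rows downward; lengths in m; the calibration is good to about 2 mm. A picture is of the moment at which its call begins. camera_model takes no time and is no camera call.
- ctrl.hand_in(): hands the job in; it is judged then, once.
The state is a dict: "time_s": time; "qpos": joint angles; "joint_vel": joint speeds; "tau": joint torques, N m; "ee_pos": TCP position; "eef_rot": TCP orientation; "force": force on the tool from outside, world axes, zero at the start; "moment": the same for the moment, N m; "grip_width": finger opening in m; "grip_force": force on a finger pad.
Only numpy, scipy, OpenCV 4.12 (cv2) and the standard library are available. Lean on these libraries where they do the work, as an engineer would, in place of code of your own. Each camera call takes 0.05 s, during which the arm holds its last target. There are 200 camera calls.

## Task

The wing knob that locks the sliding jaw of the little board holder has seized. Work it loose by rocking it gently back and forth in small arcs, easing off and reversing as soon as it binds so that its thin spindle is not wrenched off, then turn it counter-clockwise (from above) round to its stop. Then draw the jaw by its upright fin fully back from the circuit board, leave the board lying in the holder and do not disturb the things round about.

Things in the scene. Friction and masses are not known exactly. Their poses are not given: they have to be found in the camera images.
- board_holder: Fixed grey board holder; base plate 96 x 208 x 16 mm, origin at the centre of its underside, long axis its own y. From -y to +y stand on it: a dark fixed jaw block (80 x 16 mm, top 36 mm above the bench), the circuit board, the sliding jaw, and a round boss of radius 34 mm (top at 36 mm) with its axis at own (0, 70 mm), under the wing knob. Low blocks (14 x 8, top 28 mm) at own (+-37, 41 mm).
- knob_grip (a point): Centre of the steel wing knob, on its upright turning axis, 62 mm above the bench. The wing is an upright bar 60 mm long, 11 mm thick and 32 mm high (from 47 to 79 mm above the bench, 11 mm clear of the boss). The point turns with the wing: its x axis lies along the bar, which at angle 0 lies along the holder's own x.
- spindle (a joint): Knob spindle's angle, rad, + counter-clockwise from above (loosening). 0 at the start, seized: binds hard somewhere at 0.2 to 0.35 rad either way, not the same each time (the first time perhaps sooner), loose within 0.08. A push up to the bind takes 0.2 to 0.25 N m and wears it one notch; only a push the other way to its bind wears the next. After 2 to 4 loosening pushes it runs free to its stop at 1.25; the jaw unlocks at 0.95.
- wing (a joint): Elastic twist of the wing against its thin spindle, rad, + counter-clockwise: a torsion spring of 4 N m/rad, so the torque on the knob is 4 times this. The spindle shears at 0.125 rad (0.5 N m) either way; 0.3 to 0.35 N m tells that it has bound and should be reversed. Turn it slowly (about 0.2 rad/s): fast turning winds up more torque.
- jaw (a joint): Travel of the sliding jaw, m: 0 clamped, 0.025 fully back at its stop. It slides along the holder's own +y, towards the knob; stiff, friction 3 N and some damping; it stays where it is left. Locked until the knob is open.
- jaw_fin (a point): Grip point on the upright fin of the sliding aluminium jaw (block 88 x 30 mm, top 36 mm above the bench), 60 mm above the bench. The fin is a plate 8 mm thick (along the holder's own x), 30 mm long (own y), from 36 to 73 mm above the bench; the point is at its middle, 13 mm below its top edge. Clamped, it is 81.5 mm from the knob's axis.
- board: Green circuit board 75 x 55 mm, 13 mm high with its parts, lying loose between the jaws; origin under its centre.
- syringe: Flux syringe, 20 x 108 mm, lying on the bench on the robot's side of the holder; origin under its centre; a bystander.
- marker_pen: White marker pen with a black cap, 13 x 126 mm, lying behind the holder; origin under its centre; a bystander.
- reel: Small solder reel, 58 mm across, 36 mm high, standing off the holder's fixed-jaw end; origin under its centre; a bystander.
Mind the look-alikes: they are no part of the job. What is shaped like the board_holder but green is not meant.

How it is judged:
On the way, in this order (a step that is already met when the one before it is completed fails the run):
1. the seized spindle has broken free: turned more than 0.5 rad counter-clockwise (value of joint spindle above 0.5 rad).
2. the knob is turned open: spindle past 1.1 rad (value of joint spindle above 1.1 rad), for 0.2 s.
At the end, for the whole second after the job is handed in: The knob stands open (spindle past 1.0 rad), the jaw is drawn back at least 21 mm of its 25 mm, the board lies within 15 mm of where it was, at rest, and the syringe, pen and reel are within 30 mm of where they lay (value of joint spindle above 1 rad and value of joint jaw above 0.021 m and distance of board from where it was at the start of the episode below 0.015 m and linear speed of board below 0.02 m/s and distance of each of syringe, marker_pen, reel from where it was at the start of the episode below 0.03 m); the robot touches nothing.
It fails at once if the knob is wrenched: its spindle twists more than 0.125 rad (0.5 N m) and shears (value of joint wing above 0.125 rad or value of joint wing below -0.125 rad).
It fails at once if the circuit board is knocked more than 15 mm out of place (distance of board from where it was at the start of the episode above 0.015 m).
It fails at once if a bystander (syringe, pen or reel) is shifted more than 30 mm (distance of any of syringe, marker_pen, reel from where it was at the start of the episode above 0.03 m).
It also fails if it takes over 72 s, if anything falls off the work surface, if the arm or the gripper's body presses on something with over 40 N, if the wrist force passes 120 N, or if a joint passes its speed limit or range.

## Working session

There is one attempt and no reset: what is moved stays moved. The work goes in short steps, Python scripts to look and compute and a tool call to move; the robot and the scene stay as the last step left them, time stands still between calls to the robot, and variables do not carry over. Pictures are saved under pics/ and viewed, at most 10 in all, crops included, and the job is handed in when it is done.

Besides the shell and the picture viewer there is one more tool, called after "Call:" as a command line: name --pt "numbers of a row" for each row, then --argument value for the rest. jog_arm: Moves the arm, as the interface text tells. Its arguments: {"type":"object","properties":{"motion":{"type":"array"},"squeeze":{"type":"number"}},"required":["motion"]}

```bash
mkdir -p pics; ls; python3 - <<'E'
from station import ctrl
import cv2
for n in("scene","top"):
    cv2.imwrite(f"pics/{n}0.png",ctrl.camera(n)[:,:,::-1]); m=ctrl.camera_model(n); print(n,m)
print(ctrl.get_obs(),ctrl.pinch_z)
E
```

```text
pics
scene {'intrinsics': array([[535.72446447,   0.        , 316.516957  ],
       [  0.        , 535.72446447, 239.32671698],
       [  0.        ,   0.        ,   1.        ]]), 'rvec': array([ 0.72310426, -2.31347046,  1.47184004]), 'tvec': array([0.53513482, 0.1589489 , 1.28024458])}
top {'intrinsics': array([[505.43053229,   0.        , 330.80408643],
       [  0.        , 505.43053229, 241.35264685],
       [  0.        ,   0.        ,   1.        ]]), 'rvec': array([ 2.12413612, -2.11570288,  0.20111067]), 'tvec': array([0.17390147, 0.52960071, 1.04152291])}
{'time_s': 0.1, 'qpos': array([ 1.25040982e+00,  3.00418364e-01,  1.52150936e+00, -5.91576407e-06,
        1.32069427e+00, -6.65981712e-02]), 'joint_vel': array([-0.00077554,  0.00159808, -0.00118841, -0.00071904,  0.00019272,
        0.00043776]), 'tau': array([ 5.89793326e-04, -5.32646012e+01, -3.53285801e+01,  7.09031546e-02,
        2.35365290e-02, -6.28556654e-05]), 'ee_pos': array([0.13802056, 0.53216219, 0.2049456 ]), 'eef_rot': array([-3.14056522e+00, -6.27837285e-05,  2.88780576e+00]), 'force': array([-0.07696681,  0.75815388, -0.30495548]), 'moment': array([-0.01240704,  0.00700657, -0.02004774]), 'grip_force': 0.0, 'grip_width': 0.09378888943323072} 0.0188
```

View pics/scene0.png

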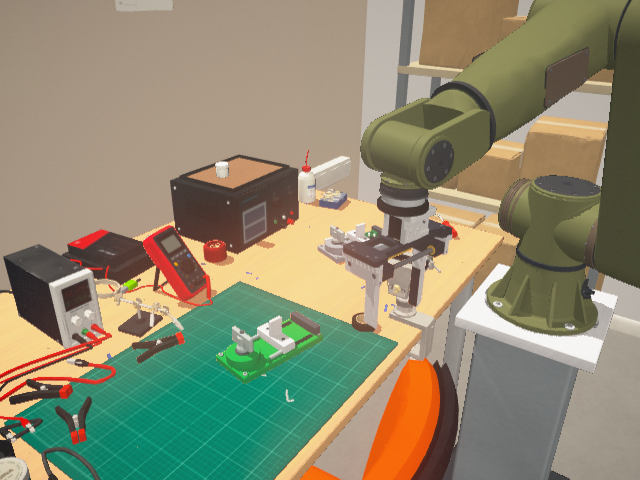

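View pics/top0.png

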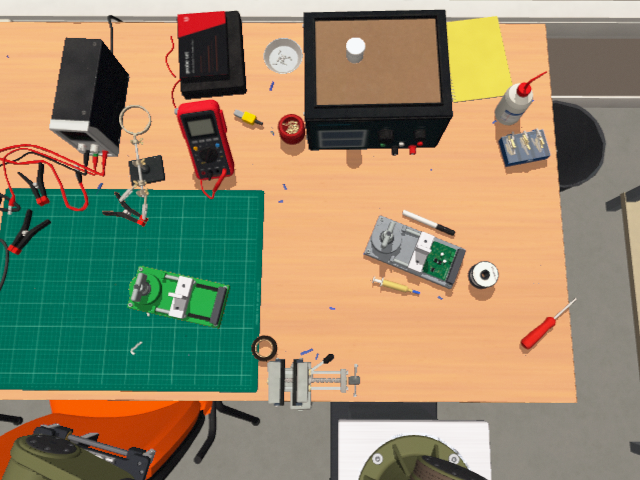

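The top view shows two candidates: the grey holder at (414,252) and the green one at (178,297). The grey one fits because it's grey, has a board in it, and has the syringe, pen and reel around it. I'll confirm this in an enlarged crop.

```bash
python3 - <<'E'
import cv2
a=cv2.imread("pics/top0.png")[200:300,355:505]
a=cv2.resize(a,None,fx=5.3,fy=5.3,interpolation=cv2.INTER_CUBIC)
cv2.imwrite("pics/crop1.png",a)
E
cat > h.py <<'E'
import numpy as np,cv2
from station import ctrl
def ray(cam,px,z):
    m=ctrl.camera_model(cam);K=m["intrinsics"];R=cv2.Rodrigues(m["rvec"])[0];t=m["tvec"]
    c=-R.T@t; d=R.T@np.linalg.inv(K)@np.array([px[0],px[1],1.]); return c+d*(z-c[2])/d[2]
def proj(cam,P):
    m=ctrl.camera_model(cam); return cv2.projectPoints(np.array(P,float).reshape(-1,3),m["rvec"],m["tvec"],m["intrinsics"],None)[0].reshape(-1,2)
E
```

```text
(no output)
```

View pics/crop1.png

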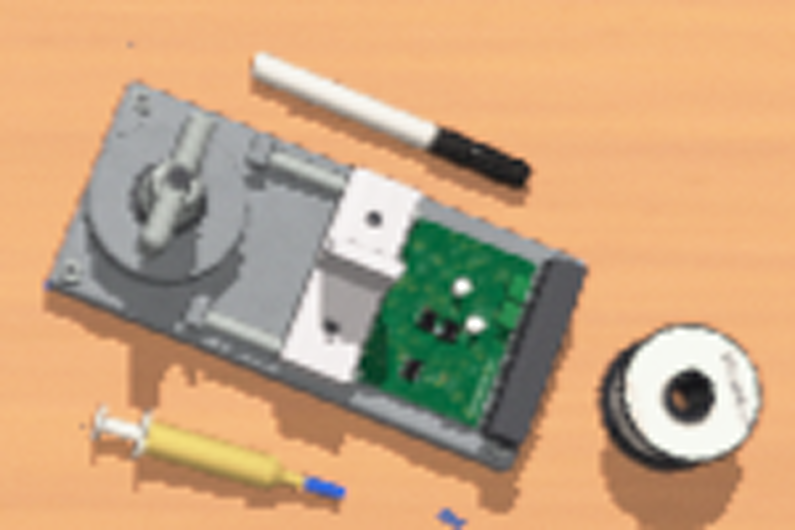

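Confirmed: this is the grey holder, with the green board between the dark fixed jaw (crop 540,350) and the white jaw (350,270), and the wing knob at (175,182). The pen lies above it, the syringe below and the reel to the right.

```bash
python3 - <<'E'
from h import *
f=5.3
def P(x,y,z): return ray("top",((x+.5)/f-.5+355,(y+.5)/f-.5+200),z)
pts={"ULbase":(135,83,.016),"LLbase":(48,285,.016),"boss":(167,193,.036),"wing1":(198,118,.079),"wing2":(150,243,.079),"hub":(178,180,.079),
"jawUL":(352,168,.036),"jawUR":(420,190,.036),"jawLL":(282,358,.036),"jawLR":(352,380,.036),"fix1":(585,265,.036),"fix2":(513,442,.036),"finL":(330,262,.073),"finR":(403,270,.073),
"pen1":(255,62,.006),"pen2":(528,180,.006),"syr1":(95,425,.01),"syr2":(345,492,.01),"reel":(690,395,.036)}
W={k:P(*v) for k,v in pts.items()}
for k,v in W.items(): print(k,v[:2].round(4))
# base-plate grey edge, own-frame fit (least squares rigid)
own={"ULbase":(48,104),"LLbase":(-48,104),"boss":(0,70),"hub":(0,70),"fix1":None}
c=(W["fix1"]+W["fix2"])/2
for v in("fix1","fix2","jawUL","jawLL","ULbase"):print(v,(W[v]-W["boss"])[:2]*1e3)
a=W["jawUL"]-W["jawLL"];b=W["fix1"]-W["fix2"];d=W["ULbase"]-W["LLbase"];w=W["wing1"]-W["wing2"]
for q in(a,b,d,w):print(np.linalg.norm(q[:2]),np.arctan2(q[1],q[0]))
q=W["boss"]-c;print(np.linalg.norm(q[:2]),np.arctan2(-q[0],q[1]))
E
```

```text
ULbase [0.596  0.0653]
LLbase [0.5088 0.103 ]
boss [0.5442 0.0547]
wing1 [0.5661 0.0464]
wing2 [0.5151 0.0664]
hub [0.5407 0.0549]
jawUL [ 0.5551 -0.0223]
jawUR [ 0.5459 -0.0502]
jawLL [0.4755 0.0087]
jawLR [ 0.4665 -0.0196]
fix1 [ 0.5146 -0.117 ]
fix2 [ 0.4413 -0.0844]
finL [ 0.5088 -0.0057]
finR [ 0.5057 -0.0347]
pen1 [0.608  0.0126]
pen2 [ 0.5566 -0.1025]
syr1 [0.4506 0.0835]
syr2 [ 0.4231 -0.0199]
reel [ 0.4609 -0.1574]
fix1 [ -29.63267807 -171.69192373]
fix2 [-102.88290075 -139.02509265]
jawUL [ 10.88054027 -76.93683467]
jawLL [-68.77313643 -45.92087892]
ULbase [51.81023461 10.63354273]
0.08547922391719932 -0.3713222513317914
0.08020422042835015 -0.4194910265756536
0.09506076549304904 -0.40795694697542983
0.05471991128098761 -0.37390222251576577
0.1688974858453908 -0.40312623665254976
```

Call:
jog_arm --pt "0 0 0 0 0 0.148 0.1" --pt "-0.043 -0.022 0 0 0 0 0.1" --pt "-0.043 -0.022 0 0 0 0 0.1" --pt "-0.043 -0.022 0 0 0 0 0.1" --pt "-0.043 -0.022 0 0 0 0 0.1" --squeeze 20

```text
time_s: 0.6
ee_pos: [0.2627, 0.3824, 0.2052]
eef_rot: [-3.141, -0.0, 2.74]
force: [1.0, -0.0, 1.1]
grip_width: 0.0572
grip_force: 0.0
```

Call:
jog_arm --pt "-0.043 -0.022 0 0 0 0 0.1" --pt "-0.043 -0.022 0 0 0 0 0.1" --pt "-0.043 -0.022 0 0 0 0 0.1" --pt "-0.043 -0.022 0 0 0 0 0.1" --pt "-0.043 -0.022 0 0 0 0 0.1"

```text
time_s: 1.1
ee_pos: [0.4177, 0.197, 0.2054]
eef_rot: [3.142, -0.0, 2.74]
force: [-0.1, 1.7, 0.7]
grip_width: 0.0516
grip_force: 0.0
```

Call:
jog_arm --pt "-0.043 -0.022 0 0 0 0 0.1" --pt "-0.043 -0.022 0 0 0 0 0.1" --pt "-0.02 -0.01 0 0 0 0 0.1" --pt "0 0 0 0 0 0 0.1"

```text
time_s: 1.5
ee_pos: [0.4943, 0.1055, 0.2048]
eef_rot: [-3.141, -0.001, 2.737]
force: [0.3, -0.2, 0.2]
grip_width: 0.0519
grip_force: 0.0
```

Call:
jog_arm --pt "-0.031 -0.015 0 0 0 0 0.1" --pt "-0.031 -0.0145 0.02 0 0 0 0.1" --pt "0 0 0.04 0 0 0 0.1" --pt "0 0 0.025 0 0 0 0.1" --pt "0 0 0 0 0 0 0.1"

```text
time_s: 2.0
ee_pos: [0.5367, 0.057, 0.1173]
eef_rot: [-3.139, -0.006, 2.74]
force: [0.2, -0.1, 0.7]
grip_width: 0.0517
grip_force: 0.0
```

```bash
python3 - <<'E'
from h import *
o=ctrl.get_obs();print(o["ee_pos"],o["eef_rot"],o["moment"],o["qpos"])
k=np.array([.5405,.054,.062]);f=k+np.r_[-.0815*np.array([.389,.921]),-.002]
print(proj("scene",[k,f,k+[0,0,.017],o["ee_pos"]]))
im=ctrl.camera("scene")[:,:,::-1]
u=proj("scene",[k])[0].astype(int);x,y=u-[50,50]
cv2.imwrite("pics/s1.png",cv2.resize(im[y:y+90,x:x+120],None,fx=6,fy=6,interpolation=cv2.INTER_CUBIC));print(x,y)
E
```

```text
[0.53665728 0.05695508 0.11726895] [-3.13907569 -0.00567754  2.74028206] [-0.00669967  0.0517628  -0.00029555] [ 3.77942739e-02  3.69898628e-01  1.64399204e+00  1.49530204e-04
  1.13391094e+00 -1.13176229e+00]
[[337.71673308 234.43344451]
 [361.14824142 228.85215714]
 [337.90034941 228.84078222]
 [338.93858313 216.71096528]]
287 184
```

View pics/s1.png

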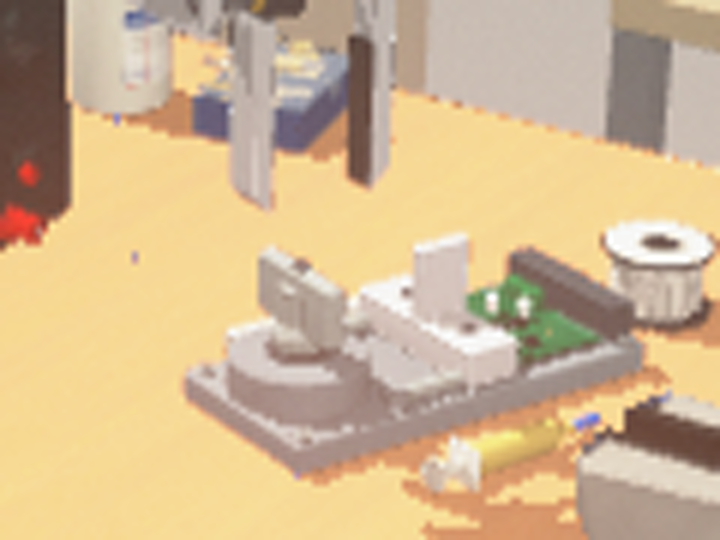

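The wing knob is at crop (302,298), which is scene pixel (337,234). My estimate projects to (337.7,234.4), so it holds. The fingers straddle the wing, so I'll descend.

Call:
jog_arm --pt "-0.004 -0.001 0.02 0 0 0 0.1" --pt "0 0 0.025 0 0 0 0.1" --pt "0 0 0.02 0 0 0 0.1" --pt "0 0 0.006 0 0 0 0.1" --pt "0 0 0 0 0 0 0.1"

```text
time_s: 2.55
ee_pos: [0.5424, 0.0542, 0.0504]
eef_rot: [3.141, 0.001, 2.74]
force: [-0.4, -0.5, 0.4]
grip_width: 0.0518
grip_force: 0.0
```

Call:
jog_arm --pt "0.001 0 0.005 0 0 0 0.1" --pt "0 0 0 0 0 0 -0.3" --pt "0 0 0 0 0 0 -0.7" --pt "0 0 0 0 0 0 -1" --pt "0 0 0 0 0 0 -1" --squeeze 20

```text
time_s: 3.05
ee_pos: [0.5413, 0.0541, 0.0448]
eef_rot: [3.141, 0.0, 2.74]
force: [0.2, -0.5, 0.3]
grip_width: 0.0231
grip_force: 0.0
```

```bash
cat > o.py <<'E'
from h import *
o=ctrl.get_obs()
for k in("time_s","ee_pos","eef_rot","force","moment","grip_width","grip_force"):print(k,np.round(o[k],4))
print(np.round(o["qpos"][5],3))
E
python3 o.py
```

```text
time_s 3.05
ee_pos [0.5413 0.0541 0.0448]
eef_rot [3.1414e+00 4.0000e-04 2.7398e+00]
force [ 0.2073 -0.5174  0.2937]
moment [-0.0213  0.0292  0.0138]
grip_width 0.0231
grip_force 0.0
-1.137
```

Call:
jog_arm --pt "0 0 0 0 0 0 -1" --pt "0 0 0 0 0 0 -1" --pt "0 0 0 0 0 0 -1"

```text
time_s: 3.35
ee_pos: [0.5414, 0.0545, 0.0446]
eef_rot: [3.141, 0.0, 2.74]
force: [2.4, 5.1, 0.6]
grip_width: 0.0111
grip_force: 20.0
```

```bash
python3 o.py
```

```text
time_s 3.35
ee_pos [0.5414 0.0545 0.0446]
eef_rot [3.1408e+00 4.0000e-04 2.7398e+00]
force [2.4186 5.1337 0.6293]
moment [ 0.8293 -0.3774  0.0196]
grip_width 0.0111
grip_force 19.9967
-1.137
```

Call:
jog_arm --pt "0 0.0005 0 0 0 -0.02 -1" --pt "0 0 0 0 0 -0.02 -1" --pt "0 0 0 0 0 -0.02 -1"

```text
time_s: 3.65
ee_pos: [0.5415, 0.0546, 0.0446]
eef_rot: [3.141, 0.0, 2.802]
force: [0.8, 2.6, 1.4]
grip_width: 0.011
grip_force: 20.0
```

```bash
python3 o.py
```

```text
time_s 3.65
ee_pos [0.5415 0.0546 0.0446]
eef_rot [3.1414e+00 2.0000e-04 2.8016e+00]
force [0.8222 2.6235 1.4345]
moment [ 0.4829 -0.2227 -0.0482]
grip_width 0.011
grip_force 20.0016
-1.198
```

Call:
jog_arm --pt "0 0.0002 0 0 0 -0.02 -1" --pt "0 0 0 0 0 -0.02 -1" --pt "0 0 0 0 0 -0.02 -1"

```text
time_s: 3.95
ee_pos: [0.5415, 0.0547, 0.0445]
eef_rot: [-3.142, 0.0, 2.861]
force: [0.6, 1.1, 2.6]
grip_width: 0.0107
grip_force: 20.0
```

```bash
python3 o.py
```

```text
time_s 3.95
ee_pos [0.5415 0.0547 0.0445]
eef_rot [-3.1415e+00  2.0000e-04  2.8615e+00]
force [0.6395 1.092  2.5776]
moment [ 0.2369 -0.1338 -0.0535]
grip_width 0.0107
grip_force 20.0017
-1.257
```

Call:
jog_arm --pt "0 0 0 0 0 -0.02 -1" --pt "0 0 0 0 0 -0.02 -1" --pt "0 0 0 0 0 -0.02 -1"

```text
time_s: 4.25
ee_pos: [0.5415, 0.0547, 0.0446]
eef_rot: [-3.142, 0.0, 2.921]
force: [1.3, 1.3, 3.0]
grip_width: 0.0112
grip_force: 20.0
```

```bash
python3 o.py
```

```text
time_s 4.25
ee_pos [0.5415 0.0547 0.0446]
eef_rot [-3.1416e+00  2.0000e-04  2.9214e+00]
force [1.2732 1.2876 3.0451]
moment [ 0.1029 -0.1114 -0.0331]
grip_width 0.0112
grip_force 20.0018
-1.317
```

Call:
jog_arm --pt "0 0 0 0 0 -0.02 -1" --pt "0 0 0 0 0 -0.02 -1" --pt "0 0 0 0 0 -0.02 -1"

```text
time_s: 4.55
ee_pos: [0.5415, 0.0548, 0.0445]
eef_rot: [3.142, 0.0, 2.981]
force: [1.3, 0.8, 4.1]
grip_width: 0.0108
grip_force: 20.0
```

```bash
python3 o.py|grep -E "rot|mom|wid"
```

```text
eef_rot [3.1416e+00 2.0000e-04 2.9814e+00]
moment [ 0.0869 -0.1206 -0.0661]
grip_width 0.0108
```

Call:
jog_arm --pt "0 0 0 0 0 -0.02 -1" --pt "0 0 0 0 0 -0.02 -1" --pt "0 0 0 0 0 -0.02 -1"

```text
time_s: 4.85
ee_pos: [0.5415, 0.0548, 0.0445]
eef_rot: [3.142, 0.0, 3.041]
force: [1.7, 1.2, 5.0]
grip_width: 0.011
grip_force: 20.0
```

```bash
python3 o.py|grep -E "rot|mom|wid"
```

```text
eef_rot [3.1415e+00 2.0000e-04 3.0413e+00]
moment [ 0.1155 -0.281  -0.1957]
grip_width 0.011
```

Call:
jog_arm --pt "0 0 0 0 0 -0.015 -1" --pt "0 0 0 0 0 -0.015 -1"

```text
time_s: 5.05
ee_pos: [0.5415, 0.0548, 0.0445]
eef_rot: [3.142, 0.0, 3.071]
force: [1.7, 0.2, 4.1]
grip_width: 0.011
grip_force: 20.1
```

```bash
python3 o.py|grep -E "rot|mom|wid"
```

```text
eef_rot [3.1415e+00 2.0000e-04 3.0708e+00]
moment [ 0.1143 -0.2491 -0.3244]
grip_width 0.011
```

Bound at 0.32 N m, so I'm easing off and reversing.

Call:
jog_arm --pt "0 0 0 0 0 0.02 -1" --pt "0 0 0 0 0 0.025 -1" --pt "0 0 0 0 0 0.025 -1" --pt "0 0 0 0 0 0.025 -1" --pt "0 0 0 0 0 0.025 -1"

```text
time_s: 5.55
ee_pos: [0.5415, 0.0548, 0.0445]
eef_rot: [-3.141, 0.0, 2.948]
force: [0.7, 1.1, 5.4]
grip_width: 0.011
grip_force: 20.0
```

Call:
jog_arm --pt "0 0 0 0 0 0.025 -1" --pt "0 0 0 0 0 0.025 -1" --pt "0 0 0 0 0 0.025 -1" --pt "0 0 0 0 0 0.025 -1" --pt "0 0 0 0 0 0.025 -1"

```text
time_s: 6.05
ee_pos: [0.5415, 0.0547, 0.0445]
eef_rot: [-3.141, 0.0, 2.823]
force: [1.5, -0.7, 5.7]
grip_width: 0.011
grip_force: 20.0
```

Call:
jog_arm --pt "0 0 0 0 0 0.025 -1" --pt "0 0 0 0 0 0.025 -1" --pt "0 0 0 0 0 0.025 -1" --pt "0 0 0 0 0 0.025 -1" --pt "0 0 0 0 0 0.025 -1"

```text
time_s: 6.55
ee_pos: [0.5414, 0.0547, 0.0445]
eef_rot: [-3.141, 0.0, 2.698]
force: [1.2, -0.4, 5.2]
grip_width: 0.0113
grip_force: 20.0
```

Call:
jog_arm --pt "0 0 0 0 0 0.025 -1" --pt "0 0 0 0 0 0.025 -1" --pt "0 0 0 0 0 0.025 -1" --pt "0 0 0 0 0 0.02 -1"

```text
time_s: 6.95
ee_pos: [0.5414, 0.0546, 0.0445]
eef_rot: [-3.141, 0.0, 2.603]
force: [0.4, -0.3, 5.6]
grip_width: 0.011
grip_force: 20.0
```

```bash
python3 o.py|grep -E "rot|mom|wid"
```

```text
eef_rot [-3.1412e+00  2.0000e-04  2.6027e+00]
moment [-0.1298 -0.1093  0.0272]
grip_width 0.011
```

Call:
jog_arm --pt "0 0 0 0 0 0.02 -1" --pt "0 0 0 0 0 0.02 -1" --pt "0 0 0 0 0 0.02 -1" --pt "0 0 0 0 0 0.02 -1"

```text
time_s: 7.35
ee_pos: [0.5414, 0.0546, 0.0445]
eef_rot: [-3.141, 0.0, 2.523]
force: [-0.4, -1.5, 5.4]
grip_width: 0.0108
grip_force: 20.0
```

```bash
python3 o.py|grep -E "rot|mom|wid"
```

```text
eef_rot [-3.1411e+00  2.0000e-04  2.5229e+00]
moment [-0.2553 -0.1351  0.0719]
grip_width 0.0108
```

Call:
jog_arm --pt "0 0 0 0 0 0.02 -1" --pt "0 0 0 0 0 0.02 -1" --pt "0 0 0 0 0 0.02 -1"

```text
time_s: 7.65
ee_pos: [0.5414, 0.0546, 0.0445]
eef_rot: [-3.141, 0.0, 2.463]
force: [0.2, -0.1, 6.2]
grip_width: 0.0108
grip_force: 20.0
```

```bash
python3 o.py|grep -E "rot|mom|wid"
```

```text
eef_rot [-3.1411e+00  2.0000e-04  2.4631e+00]
moment [-0.1849 -0.0489  0.2315]
grip_width 0.0108
```

Call:
jog_arm --pt "0 0 0 0 0 0.015 -1" --pt "0 0 0 0 0 0.01 -1"

```text
time_s: 7.85
ee_pos: [0.5414, 0.0546, 0.0445]
eef_rot: [-3.141, 0.0, 2.438]
force: [0.7, -0.3, 5.9]
grip_width: 0.011
grip_force: 20.0
```

```bash
python3 o.py|grep -E "rot|mom|wid"
```

```text
eef_rot [-3.1410e+00  2.0000e-04  2.4383e+00]
moment [-0.2644 -0.0753  0.2104]
grip_width 0.011
```

Call:
jog_arm --pt "0 0 0 0 0 0.015 -1" --pt "0 0 0 0 0 0.015 -1"

```text
time_s: 8.05
ee_pos: [0.5414, 0.0546, 0.0445]
eef_rot: [-3.141, 0.0, 2.408]
force: [0.2, -1.6, 6.0]
grip_width: 0.0109
grip_force: 20.0
```

```bash
python3 o.py|grep -E "rot|mom|wid"
```

```text
eef_rot [-3.1411e+00  2.0000e-04  2.4083e+00]
moment [-0.2299  0.0122  0.2179]
grip_width 0.0109
```

Call:
jog_arm --pt "0 0 0 0 0 0.015 -1" --pt "0 0 0 0 0 0.015 -1"

```text
time_s: 8.25
ee_pos: [0.5414, 0.0546, 0.0445]
eef_rot: [-3.141, 0.0, 2.378]
force: [-0.1, -0.9, 6.3]
grip_width: 0.0108
grip_force: 20.0
```

```bash
python3 o.py|grep -E "rot|mom|wid"
```

```text
eef_rot [-3.1410e+00  3.0000e-04  2.3784e+00]
moment [-0.2711 -0.0209  0.1868]
grip_width 0.0108
```

Call:
jog_arm --pt "0 0 0 0 0 0.015 -1" --pt "0 0 0 0 0 0.015 -1"

```text
time_s: 8.45
ee_pos: [0.5414, 0.0546, 0.0445]
eef_rot: [-3.141, 0.0, 2.348]
force: [-0.3, -1.4, 6.1]
grip_width: 0.0107
grip_force: 20.0
```

```bash
python3 o.py|grep -E "rot|mom|wid"
```

```text
eef_rot [-3.1410e+00  3.0000e-04  2.3483e+00]
moment [-0.2884  0.0324  0.1509]
grip_width 0.0107
```

```bash
python3 - <<'E'
from h import *
im=ctrl.camera("scene")[:,:,::-1]
cv2.imwrite("pics/s2.png",cv2.resize(im[195:270,300:400],None,fx=8,fy=8,interpolation=cv2.INTER_CUBIC))
E
```

```text
(no output)
```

View pics/s2.png

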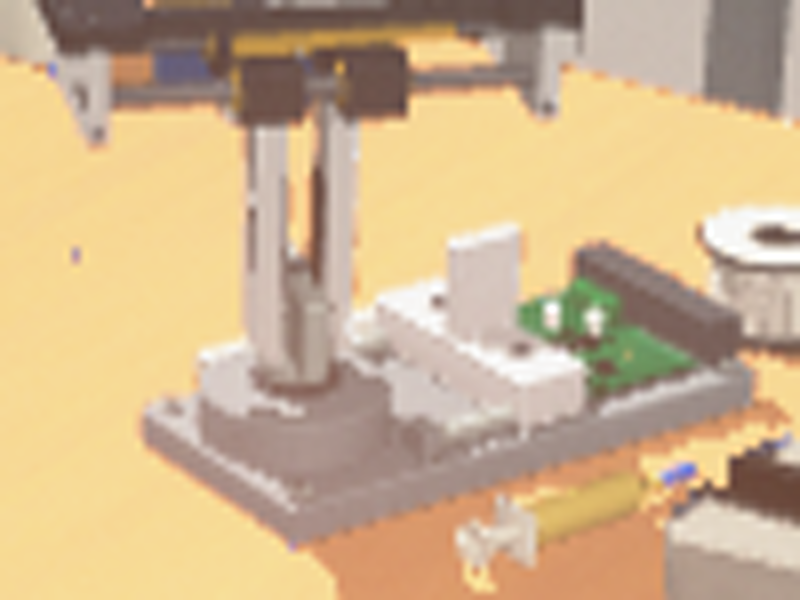

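The wing is still held flat between the fingers at crop (300,330) and has turned with them, so nothing has slipped. I'll carry on in small steps to the bind.

Call:
jog_arm --pt "0 0 0 0 0 0.015 -1" --pt "0 0 0 0 0 0.015 -1"

```text
time_s: 8.7
ee_pos: [0.5414, 0.0546, 0.0445]
eef_rot: [-3.141, 0.0, 2.319]
force: [-0.2, -2.0, 6.1]
grip_width: 0.0111
grip_force: 20.1
```

```bash
python3 o.py|grep -E "rot|mom|wid"
```

```text
eef_rot [-3.1410e+00  3.0000e-04  2.3185e+00]
moment [-0.2135  0.0503  0.2936]
grip_width 0.0111
```

Call:
jog_arm --pt "0 0 0 0 0 0.01 -1" --pt "0 0 0 0 0 -0.02 -1" --pt "0 0 0 0 0 -0.03 -1" --pt "0 0 0 0 0 -0.03 -1" --pt "0 0 0 0 0 -0.03 -1"

```text
time_s: 9.2
ee_pos: [0.5414, 0.0546, 0.0445]
eef_rot: [-3.141, 0.0, 2.42]
force: [0.4, -1.1, 6.6]
grip_width: 0.0108
grip_force: 20.0
```

Call:
jog_arm --pt "0 0 0 0 0 -0.03 -1" --pt "0 0 0 0 0 -0.03 -1" --pt "0 0 0 0 0 -0.03 -1" --pt "0 0 0 0 0 -0.03 -1" --pt "0 0 0 0 0 -0.03 -1"

```text
time_s: 9.7
ee_pos: [0.5414, 0.0546, 0.0445]
eef_rot: [-3.141, 0.0, 2.57]
force: [0.1, -0.8, 6.6]
grip_width: 0.0111
grip_force: 20.0
```

Call:
jog_arm --pt "0 0 0 0 0 -0.03 -1" --pt "0 0 0 0 0 -0.03 -1" --pt "0 0 0 0 0 -0.03 -1" --pt "0 0 0 0 0 -0.03 -1" --pt "0 0 0 0 0 -0.03 -1"

```text
time_s: 10.2
ee_pos: [0.5415, 0.0547, 0.0445]
eef_rot: [-3.141, 0.0, 2.72]
force: [0.4, -0.6, 5.5]
grip_width: 0.011
grip_force: 20.0
```

Call:
jog_arm --pt "0 0 0 0 0 -0.03 -1" --pt "0 0 0 0 0 -0.03 -1" --pt "0 0 0 0 0 -0.025 -1" --pt "0 0 0 0 0 -0.02 -1" --pt "0 0 0 0 0 -0.02 -1"

```text
time_s: 10.7
ee_pos: [0.5415, 0.0547, 0.0445]
eef_rot: [-3.141, 0.0, 2.844]
force: [1.2, -0.2, 5.3]
grip_width: 0.011
grip_force: 20.0
```

```bash
python3 o.py|grep -E "rot|mom|wid"
```

```text
eef_rot [-3.1414e+00  2.0000e-04  2.8444e+00]
moment [ 0.023  -0.25   -0.0778]
grip_width 0.011
```

Call:
jog_arm --pt "0 0 0 0 0 -0.02 -1" --pt "0 0 0 0 0 -0.02 -1" --pt "0 0 0 0 0 -0.02 -1" --pt "0 0 0 0 0 -0.02 -1" --pt "0 0 0 0 0 -0.02 -1"

```text
time_s: 11.2
ee_pos: [0.5415, 0.0548, 0.0445]
eef_rot: [-3.141, 0.0, 2.944]
force: [0.3, 0.5, 5.2]
grip_width: 0.011
grip_force: 20.0
```

Call:
jog_arm --pt "0 0 0 0 0 -0.02 -1"

```text
time_s: 11.3
ee_pos: [0.5415, 0.0548, 0.0445]
eef_rot: [-3.141, 0.0, 2.964]
force: [1.4, 0.1, 5.5]
grip_width: 0.0108
grip_force: 20.0
```

```bash
python3 o.py|grep -E "rot|mom|wid"
```

```text
eef_rot [-3.1415e+00  2.0000e-04  2.9644e+00]
moment [ 0.0759 -0.3089 -0.0698]
grip_width 0.0108
```

Call:
jog_arm --pt "0 0 0 0 0 -0.02 -1" --pt "0 0 0 0 0 -0.02 -1" --pt "0 0 0 0 0 -0.02 -1"

```text
time_s: 11.6
ee_pos: [0.5415, 0.0548, 0.0445]
eef_rot: [-3.142, 0.0, 3.024]
force: [1.0, 0.0, 5.5]
grip_width: 0.0105
grip_force: 20.0
```

```bash
python3 o.py|grep -E "rot|mom|wid"
```

```text
eef_rot [-3.1416e+00  1.0000e-04  3.0243e+00]
moment [ 0.1093 -0.2953 -0.2207]
grip_width 0.0105
```

Call:
jog_arm --pt "0 0 0 0 0 -0.015 -1" --pt "0 0 0 0 0 -0.015 -1"

```text
time_s: 11.8
ee_pos: [0.5415, 0.0548, 0.0445]
eef_rot: [3.142, 0.0, 3.054]
force: [0.8, 0.9, 5.8]
grip_width: 0.0106
grip_force: 20.0
```

```bash
python3 o.py|grep -E "rot|mom|wid"
```

```text
eef_rot [3.1416e+00 1.0000e-04 3.0540e+00]
moment [ 0.1789 -0.2594 -0.1724]
grip_width 0.0106
```

Call:
jog_arm --pt "0 0 0 0 0 -0.015 -1" --pt "0 0 0 0 0 -0.015 -1"

```text
time_s: 12.0
ee_pos: [0.5415, 0.0548, 0.0445]
eef_rot: [3.142, 0.0, 3.084]
force: [1.0, 0.7, 5.0]
grip_width: 0.0107
grip_force: 20.0
```

```bash
python3 o.py|grep -E "rot|mom|wid"
```

```text
eef_rot [3.1416e+00 2.0000e-04 3.0839e+00]
moment [ 0.1869 -0.2396 -0.1934]
grip_width 0.0107
```

Call:
jog_arm --pt "0 0 0 0 0 -0.015 -1" --pt "0 0 0 0 0 -0.02 -1"

```text
time_s: 12.2
ee_pos: [0.5415, 0.0549, 0.0445]
eef_rot: [3.142, 0.0, 3.119]
force: [0.9, 0.9, 4.6]
grip_width: 0.011
grip_force: 20.0
```

```bash
python3 o.py|grep -E "rot|mom|wid"
```

```text
eef_rot [3.1415e+00 1.0000e-04 3.1190e+00]
moment [ 0.2273 -0.2587 -0.2153]
grip_width 0.011
```

Call:
jog_arm --pt "0 0 0 0 0 -0.015 -1" --pt "0 0 0 0 0 -0.015 -1"

```text
time_s: 12.4
ee_pos: [0.5415, 0.0549, 0.0445]
eef_rot: [3.142, 0.0, -3.134]
force: [0.9, 0.8, 5.3]
grip_width: 0.0109
grip_force: 20.0
```

```bash
python3 o.py|grep -E "rot|mom|wid"
```

```text
eef_rot [ 3.1415e+00  2.0000e-04 -3.1342e+00]
moment [ 0.2723 -0.2727 -0.1712]
grip_width 0.0109
```

Call:
jog_arm --pt "0 0 0 0 0 -0.015 -1" --pt "0 0 0 0 0 -0.02 -1"

```text
time_s: 12.6
ee_pos: [0.5415, 0.0548, 0.0445]
eef_rot: [3.141, 0.0, -3.099]
force: [1.4, 1.5, 5.3]
grip_width: 0.0108
grip_force: 20.1
```

```bash
python3 o.py|grep -E "rot|mom|wid"
```

```text
eef_rot [ 3.1415e+00  2.0000e-04 -3.0994e+00]
moment [ 0.259  -0.2787 -0.288 ]
grip_width 0.0108
```

Call:
jog_arm --pt "0 0 0 0 0 -0.01 -1"

```text
time_s: 12.7
ee_pos: [0.5415, 0.0549, 0.0445]
eef_rot: [3.141, 0.0, -3.089]
force: [1.4, 1.6, 5.0]
grip_width: 0.0113
grip_force: 20.2
```

```bash
python3 o.py|grep -E "rot|mom|wid"
```

```text
eef_rot [ 3.1415e+00  2.0000e-04 -3.0893e+00]
moment [ 0.2628 -0.2128 -0.4016]
grip_width 0.0113
```

Call:
jog_arm --pt "0 0 0 0 0 0.025 -1" --pt "0 0 0 0 0 0.03 -1" --pt "0 0 0 0 0 0.03 -1" --pt "0 0 0 0 0 0.03 -1" --pt "0 0 0 0 0 0.03 -1"

```text
time_s: 13.2
ee_pos: [0.5415, 0.0549, 0.0445]
eef_rot: [-3.142, 0.0, 3.047]
force: [1.2, 0.7, 4.5]
grip_width: 0.0111
grip_force: 20.0
```

Call:
jog_arm --pt "0 0 0 0 0 0.03 -1" --pt "0 0 0 0 0 0.03 -1" --pt "0 0 0 0 0 0.03 -1" --pt "0 0 0 0 0 0.03 -1" --pt "0 0 0 0 0 0.03 -1"

```text
time_s: 13.7
ee_pos: [0.5415, 0.0548, 0.0445]
eef_rot: [-3.141, 0.0, 2.898]
force: [0.9, 0.3, 5.1]
grip_width: 0.011
grip_force: 20.0
```

Call:
jog_arm --pt "0 0 0 0 0 0.03 -1" --pt "0 0 0 0 0 0.03 -1" --pt "0 0 0 0 0 0.03 -1" --pt "0 0 0 0 0 0.03 -1" --pt "0 0 0 0 0 0.03 -1"

```text
time_s: 14.2
ee_pos: [0.5415, 0.0547, 0.0445]
eef_rot: [-3.141, 0.0, 2.747]
force: [1.8, -0.5, 4.2]
grip_width: 0.0108
grip_force: 20.0
```

Call:
jog_arm --pt "0 0 0 0 0 0.03 -1" --pt "0 0 0 0 0 0.03 -1" --pt "0 0 0 0 0 0.03 -1" --pt "0 0 0 0 0 0.03 -1" --pt "0 0 0 0 0 0.03 -1"

```text
time_s: 14.7
ee_pos: [0.5414, 0.0546, 0.0445]
eef_rot: [-3.141, 0.0, 2.598]
force: [0.6, -0.3, 6.0]
grip_width: 0.0106
grip_force: 20.0
```

Call:
jog_arm --pt "0 0 0 0 0 0.02 -1" --pt "0 0 0 0 0 0.02 -1" --pt "0 0 0 0 0 0.02 -1"

```text
time_s: 15.0
ee_pos: [0.5414, 0.0546, 0.0445]
eef_rot: [-3.141, 0.0, 2.538]
force: [0.5, -0.8, 5.8]
grip_width: 0.0112
grip_force: 20.0
```

```bash
python3 o.py|grep -E "rot|mom|wid"
```

```text
eef_rot [-3.1412e+00  3.0000e-04  2.5381e+00]
moment [-0.1885 -0.0798  0.2189]
grip_width 0.0112
```

Call:
jog_arm --pt "0 0 0 0 0 0.018 -1" --pt "0 0 0 0 0 0.018 -1"

```text
time_s: 15.2
ee_pos: [0.5414, 0.0546, 0.0445]
eef_rot: [-3.141, 0.0, 2.502]
force: [0.6, -1.1, 5.8]
grip_width: 0.0109
grip_force: 20.0
```

```bash
python3 o.py|grep -E "rot|mom|wid"
```

```text
eef_rot [-3.1411e+00  2.0000e-04  2.5021e+00]
moment [-0.2273 -0.0514  0.1748]
grip_width 0.0109
```

Call:
jog_arm --pt "0 0 0 0 0 0.02 -1" --pt "0 0 0 0 0 0.02 -1"

```text
time_s: 15.4
ee_pos: [0.5414, 0.0546, 0.0445]
eef_rot: [-3.141, 0.0, 2.462]
force: [-0.6, -1.5, 7.0]
grip_width: 0.0111
grip_force: 20.0
```

```bash
python3 o.py|grep -E "rot|mom|wid"
```

```text
eef_rot [-3.1411e+00  2.0000e-04  2.4622e+00]
moment [-0.1858 -0.0108  0.2226]
grip_width 0.0111
```

Call:
jog_arm --pt "0 0 0 0 0 0.018 -1" --pt "0 0 0 0 0 0.018 -1"

```text
time_s: 15.6
ee_pos: [0.5414, 0.0546, 0.0445]
eef_rot: [-3.141, 0.0, 2.426]
force: [-0.0, -1.1, 5.5]
grip_width: 0.0112
grip_force: 20.1
```

```bash
python3 o.py|grep -E "rot|mom|wid"
```

```text
eef_rot [-3.1411e+00  2.0000e-04  2.4263e+00]
moment [-0.1667  0.0161  0.3247]
grip_width 0.0112
```

Call:
jog_arm --pt "0 0 0 0 0 -0.025 -1" --pt "0 0 0 0 0 -0.03 -1" --pt "0 0 0 0 0 -0.03 -1" --pt "0 0 0 0 0 -0.03 -1" --pt "0 0 0 0 0 -0.03 -1"

```text
time_s: 16.1
ee_pos: [0.5414, 0.0546, 0.0445]
eef_rot: [-3.141, 0.0, 2.573]
force: [0.6, -0.9, 5.6]
grip_width: 0.011
grip_force: 20.0
```

Call:
jog_arm --pt "0 0 0 0 0 -0.03 -1" --pt "0 0 0 0 0 -0.03 -1" --pt "0 0 0 0 0 -0.03 -1" --pt "0 0 0 0 0 -0.03 -1" --pt "0 0 0 0 0 -0.03 -1"

```text
time_s: 16.6
ee_pos: [0.5415, 0.0547, 0.0445]
eef_rot: [-3.141, 0.0, 2.723]
force: [1.0, -0.3, 5.5]
grip_width: 0.0107
grip_force: 20.0
```

Call:
jog_arm --pt "0 0 0 0 0 -0.03 -1" --pt "0 0 0 0 0 -0.03 -1" --pt "0 0 0 0 0 -0.03 -1" --pt "0 0 0 0 0 -0.03 -1" --pt "0 0 0 0 0 -0.03 -1"

```text
time_s: 17.1
ee_pos: [0.5415, 0.0547, 0.0445]
eef_rot: [-3.141, 0.0, 2.873]
force: [1.2, 0.5, 5.5]
grip_width: 0.0114
grip_force: 20.0
```

Call:
jog_arm --pt "0 0 0 0 0 -0.03 -1" --pt "0 0 0 0 0 -0.025 -1" --pt "0 0 0 0 0 -0.02 -1" --pt "0 0 0 0 0 -0.02 -1" --pt "0 0 0 0 0 -0.02 -1"

```text
time_s: 17.6
ee_pos: [0.5415, 0.0548, 0.0445]
eef_rot: [-3.142, 0.0, 2.987]
force: [1.1, 1.3, 6.1]
grip_width: 0.0108
grip_force: 20.0
```

```bash
python3 o.py|grep -E "rot|mom|wid"
```

```text
eef_rot [-3.1416e+00  2.0000e-04  2.9871e+00]
moment [ 0.0784 -0.2125 -0.1332]
grip_width 0.0108
```

Call:
jog_arm --pt "0 0 0 0 0 -0.02 -1" --pt "0 0 0 0 0 -0.02 -1"

```text
time_s: 17.8
ee_pos: [0.5415, 0.0548, 0.0445]
eef_rot: [-3.142, 0.0, 3.027]
force: [1.6, 0.4, 5.3]
grip_width: 0.0106
grip_force: 20.0
```

```bash
python3 o.py|grep -E "rot|mom|wid"
```

```text
eef_rot [-3.1416e+00  1.0000e-04  3.0272e+00]
moment [ 0.1411 -0.2584 -0.1569]
grip_width 0.0106
```

Call:
jog_arm --pt "0 0 0 0 0 -0.02 -1" --pt "0 0 0 0 0 -0.02 -1"

```text
time_s: 18.0
ee_pos: [0.5415, 0.0548, 0.0445]
eef_rot: [3.142, 0.0, 3.067]
force: [0.4, 1.0, 5.6]
grip_width: 0.0108
grip_force: 20.0
```

```bash
python3 o.py|grep -E "rot|mom|wid"
```

```text
eef_rot [3.1416e+00 2.0000e-04 3.0671e+00]
moment [ 0.2051 -0.2752 -0.287 ]
grip_width 0.0108
```

Call:
jog_arm --pt "0 0 0 0 0 -0.012 -1"

```text
time_s: 18.1
ee_pos: [0.5415, 0.0548, 0.0445]
eef_rot: [3.142, 0.0, 3.079]
force: [1.3, 2.2, 5.1]
grip_width: 0.011
grip_force: 20.0
```

```bash
python3 o.py|grep -E "rot|mom|wid"
```

```text
eef_rot [3.1416e+00 2.0000e-04 3.0791e+00]
moment [ 0.2142 -0.2989 -0.0581]
grip_width 0.011
```

Call:
jog_arm --pt "0 0 0 0 0 -0.02 -1" --pt "0 0 0 0 0 -0.02 -1" --pt "0 0 0 0 0 -0.02 -1"

```text
time_s: 18.4
ee_pos: [0.5415, 0.0549, 0.0445]
eef_rot: [3.142, 0.0, 3.139]
force: [1.6, 0.5, 4.5]
grip_width: 0.011
grip_force: 20.0
```

```bash
python3 o.py|grep -E "rot|mom|wid"
```

```text
eef_rot [3.1416e+00 2.0000e-04 3.1394e+00]
moment [ 0.2644 -0.2709 -0.0487]
grip_width 0.011
```

Broken free, so I'll turn on steadily and check before the stop.

Call:
jog_arm --pt "0 0 0 0 0 -0.02 -1" --pt "0 0 0 0 0 -0.02 -1" --pt "0 0 0 0 0 -0.02 -1"

```text
time_s: 18.7
ee_pos: [0.5415, 0.0549, 0.0445]
eef_rot: [3.142, 0.0, -3.084]
force: [1.7, 1.4, 6.1]
grip_width: 0.0109
grip_force: 20.0
```

```bash
python3 o.py|grep -E "rot|mom|wid"
```

```text
eef_rot [ 3.1415e+00  2.0000e-04 -3.0838e+00]
moment [ 0.354  -0.2634 -0.0996]
grip_width 0.0109
```

Call:
jog_arm --pt "0 0 0 0 0 -0.025 -1" --pt "0 0 0 0 0 -0.025 -1" --pt "0 0 0 0 0 -0.025 -1" --pt "0 0 0 0 0 -0.025 -1" --pt "0 0 0 0 0 -0.025 -1"

```text
time_s: 19.2
ee_pos: [0.5415, 0.055, 0.0445]
eef_rot: [3.141, 0.0, -2.959]
force: [0.4, 3.5, 4.1]
grip_width: 0.0109
grip_force: 20.0
```

Call:
jog_arm --pt "0 0 0 0 0 -0.025 -1" --pt "0 0 0 0 0 -0.025 -1" --pt "0 0 0 0 0 -0.025 -1" --pt "0 0 0 0 0 -0.025 -1" --pt "0 0 0 0 0 -0.025 -1"

```text
time_s: 19.7
ee_pos: [0.5415, 0.0551, 0.0445]
eef_rot: [3.141, 0.0, -2.834]
force: [1.3, 2.4, 4.9]
grip_width: 0.0109
grip_force: 20.0
```

Call:
jog_arm --pt "0 0 0 0 0 -0.025 -1" --pt "0 0 0 0 0 -0.025 -1" --pt "0 0 0 0 0 -0.025 -1" --pt "0 0 0 0 0 -0.025 -1" --pt "0 0 0 0 0 -0.025 -1"

```text
time_s: 20.2
ee_pos: [0.5415, 0.0551, 0.0445]
eef_rot: [3.141, 0.0, -2.709]
force: [1.0, 4.2, 4.9]
grip_width: 0.0109
grip_force: 20.0
```

Call:
jog_arm --pt "0 0 0 0 0 -0.025 -1" --pt "0 0 0 0 0 -0.025 -1" --pt "0 0 0 0 0 -0.025 -1" --pt "0 0 0 0 0 -0.025 -1" --pt "0 0 0 0 0 -0.025 -1"

```text
time_s: 20.7
ee_pos: [0.5414, 0.0551, 0.0445]
eef_rot: [3.141, 0.0, -2.584]
force: [0.6, 3.7, 4.7]
grip_width: 0.0104
grip_force: 20.0
```

Call:
jog_arm --pt "0 0 0 0 0 -0.025 -1" --pt "0 0 0 0 0 -0.025 -1" --pt "0 0 0 0 0 -0.025 -1" --pt "0 0 0 0 0 -0.025 -1" --pt "0 0 0 0 0 -0.025 -1"

```text
time_s: 21.2
ee_pos: [0.5414, 0.0552, 0.0445]
eef_rot: [3.141, 0.0, -2.458]
force: [-0.2, 3.4, 5.0]
grip_width: 0.0111
grip_force: 20.0
```

```bash
python3 o.py
```

```text
time_s 21.2
ee_pos [0.5414 0.0552 0.0445]
eef_rot [ 3.1412e+00  3.0000e-04 -2.4585e+00]
force [-0.1897  3.4143  5.0057]
moment [ 0.8762 -0.1027 -0.0702]
grip_width 0.0111
grip_force 20.0023
-2.22
```

Call:
jog_arm --pt "0 0 0 0 0 -0.025 -1" --pt "0 0 0 0 0 -0.025 -1" --pt "0 0 0 0 0 -0.025 -1" --pt "0 0 0 0 0 -0.025 -1" --pt "0 0 0 0 0 -0.02 -1"

```text
time_s: 21.7
ee_pos: [0.5413, 0.0553, 0.0445]
eef_rot: [3.141, 0.0, -2.339]
force: [0.4, 3.5, 6.2]
grip_width: 0.0107
grip_force: 20.0
```

Call:
jog_arm --pt "0 0 0 0 0 -0.02 -1" --pt "0 0 0 0 0 0 -1" --pt "0 0 0 0 0 0 -1"

```text
time_s: 22.0
ee_pos: [0.5414, 0.0553, 0.0445]
eef_rot: [3.141, 0.0, -2.319]
force: [-0.0, 4.2, 7.0]
grip_width: 0.0107
grip_force: 20.0
```

```bash
python3 o.py
```

```text
time_s 22.0
ee_pos [0.5414 0.0553 0.0445]
eef_rot [ 3.1411e+00  3.0000e-04 -2.3195e+00]
force [-0.0427  4.2349  7.0089]
moment [ 0.9136 -0.0226 -0.0315]
grip_width 0.0107
grip_force 20.0003
-2.359
```

Call:
jog_arm --pt "0 0 0 0 0 -0.02 -1" --pt "0 0 0 0 0 0 -1" --pt "0 0 0 0 0 0 -0.5" --pt "0 0 0 0 0 0 -0.2" --pt "0 0 0 0 0 0 -0.2"

```text
time_s: 22.5
ee_pos: [0.5411, 0.0547, 0.044]
eef_rot: [3.141, -0.001, -2.299]
force: [0.1, 0.2, 1.1]
grip_width: 0.0312
grip_force: 0.0
```

Call:
jog_arm --pt "0 0 -0.02 0 0 0 -0.2" --pt "0 0 -0.04 0 0 0 -0.2" --pt "0 0 -0.03 0 0 0 0" --pt "0 0 0 0 0 0.149 0" --pt "0 0 0 0 0 0.149 0"

```text
time_s: 23.0
ee_pos: [0.5416, 0.0547, 0.1352]
eef_rot: [-3.141, 0.001, -2.603]
force: [-0.5, -0.2, -0.4]
grip_width: 0.0467
grip_force: 0.0
```

Call:
jog_arm --pt "0 0 0 0 0 0.149 0" --pt "0 0 0 0 0 0.149 0" --pt "0 0 0 0 0 0.149 0" --pt "0 0 0 0 0 0.149 0" --pt "0 0 0 0 0 0.149 0"

```text
time_s: 23.5
ee_pos: [0.5412, 0.0547, 0.1342]
eef_rot: [-3.141, -0.001, 2.935]
force: [0.7, 0.1, -0.9]
grip_width: 0.0472
grip_force: 0.0
```

Call:
jog_arm --pt "0 0 0 0 0 0.149 0" --pt "0 0 0 0 0 0.149 0" --pt "0 0 0 0 0 0.149 0" --pt "0 0 0 0 0 0.149 0" --pt "0 0 0 0 0 0.149 0"

```text
time_s: 24.0
ee_pos: [0.5412, 0.0547, 0.1342]
eef_rot: [-3.141, -0.0, 2.19]
force: [0.4, -1.4, -0.0]
grip_width: 0.047
grip_force: 0.0
```

Call:
jog_arm --pt "0 0 0 0 0 0.149 0" --pt "0 0 0 0 0 0.149 0" --pt "0 0 0 0 0 0.149 0" --pt "0 0 0 0 0 0.149 0" --pt "0 0 0 0 0 0.149 0"

```text
time_s: 24.5
ee_pos: [0.5412, 0.0547, 0.1341]
eef_rot: [-3.141, 0.0, 1.445]
force: [-0.6, -0.5, -0.4]
grip_width: 0.0469
grip_force: 0.0
```

```bash
python3 o.py; python3 - <<'E'
from h import *
im=ctrl.camera("scene")[:,:,::-1]
cv2.imwrite("pics/s3.png",cv2.resize(im[195:270,300:400],None,fx=8,fy=8,interpolation=cv2.INTER_CUBIC))
print(proj("scene",[[.5098,-.0202,.073],[.5098,-.0202,.06]]))
E
```

```text
time_s 24.5
ee_pos [0.5412 0.0547 0.1341]
eef_rot [-3.1409e+00  3.0000e-04  1.4453e+00]
force [-0.6398 -0.4581 -0.4097]
moment [-0.0926  0.0934 -0.0106]
grip_width 0.0469
grip_force 0.0
0.159
[[360.91157624 224.69108638]
 [360.69122068 228.86791816]]
```

View pics/s3.png

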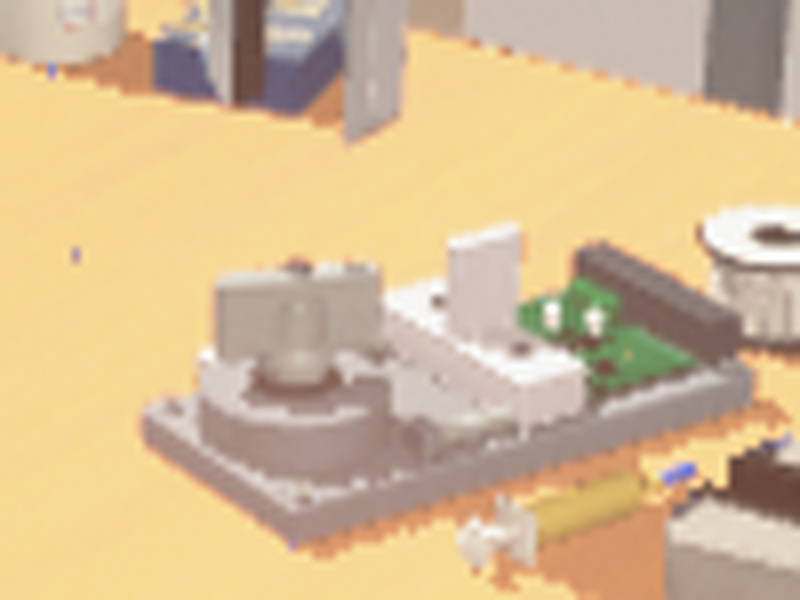

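The wing is open at crop (300,310). The fin's top edge is at crop (485,235), scene (360.6,224.4), against a predicted (360.9,224.7). Next is the fin.

Call:
jog_arm --pt "0 0 0 0 0 0.138 0" --pt "0 0 0 0 0 0.138 0" --pt "-0.041 0 0 0 0 0 0" --pt "-0.0405 0 0 0 0 0 0" --pt "0 0 0 0 0 0 0"

```text
time_s: 25.05
ee_pos: [0.5087, -0.0234, 0.1343]
eef_rot: [-3.141, 0.001, 1.176]
force: [0.3, 0.8, 0.7]
grip_width: 0.0468
grip_force: 0.0
```

Call:
jog_arm --pt "0 0 0.02 0 0 0 0" --pt "0 0 0.02 0 0 0 0" --pt "0 0 0 0 0 0 0"

```text
time_s: 25.35
ee_pos: [0.5089, -0.02, 0.0923]
eef_rot: [-3.138, 0.001, 1.178]
force: [0.3, 0.2, -0.2]
grip_width: 0.0471
grip_force: 0.0
```

Call:
jog_arm --pt "0 0 0.02 0 0 0.007 0" --pt "0 0 0.02 0 0 0 0" --pt "0 0 0.007 0 0 0 0" --pt "0 0 0 0 0 0 -0.5" --pt "0 0 0 0 0 0 -0.9" --squeeze 25

```text
time_s: 25.85
ee_pos: [0.5107, -0.0204, 0.0485]
eef_rot: [3.141, -0.0, 1.169]
force: [-0.6, 0.2, 0.7]
grip_width: 0.0339
grip_force: 0.0
```

Call:
jog_arm --pt "0 0 0 0 0 0 -1" --pt "0 0 0 0 0 0 -1" --pt "0 0 0 0 0 0 -1" --pt "0 0 0 0 0 0 -1"

```text
time_s: 26.25
ee_pos: [0.5101, -0.0204, 0.0478]
eef_rot: [3.141, -0.0, 1.169]
force: [-2.2, 0.8, 4.0]
grip_width: 0.0079
grip_force: 25.0
```

Call:
jog_arm --pt "0.002 0 0 0 0 0 -1" --pt "0.003 0 0 0 0 0 -1" --pt "0.003 0 0 0 0 0 -1" --pt "0.003 0 0 0 0 0 -1" --pt "0.003 0 0 0 0 0 -1"

```text
time_s: 26.75
ee_pos: [0.5154, -0.0076, 0.0478]
eef_rot: [-3.141, 0.001, 1.169]
force: [-5.4, -0.8, 7.0]
grip_width: 0.008
grip_force: 25.0
```

```bash
python3 o.py
```

```text
time_s 26.75
ee_pos [ 0.5154 -0.0076  0.0478]
eef_rot [-3.1412e+00  6.0000e-04  1.1691e+00]
force [-5.4442 -0.7849  7.0283]
moment [-0.3026  1.0893  0.1882]
grip_width 0.008
grip_force 24.9947
0.316
```

Call:
jog_arm --pt "0.003 0 0 0 0 0 -1" --pt "0.003 0 0 0 0 0 -1" --pt "0.002 0 0 0 0 0 -1" --pt "0.002 0 0 0 0 0 -1" --pt "0 0 0 0 0 0 -1"

```text
time_s: 27.25
ee_pos: [0.5192, 0.0019, 0.0478]
eef_rot: [-3.141, 0.0, 1.169]
force: [-5.7, 0.2, 8.0]
grip_width: 0.0078
grip_force: 25.0
```

```bash
python3 o.py
```

```text
time_s 27.25
ee_pos [0.5192 0.0019 0.0478]
eef_rot [-3.1410e+00  4.0000e-04  1.1693e+00]
force [-5.7406  0.2101  8.0307]
moment [0.088  1.0336 0.2157]
grip_width 0.0078
grip_force 24.9941
0.335
```

Call:
jog_arm --pt "0.001 0 0 0 0 0 -1" --pt "0.001 0 0 0 0 0 -1" --pt "0 0 0 0 0 0 -1"

```text
time_s: 27.55
ee_pos: [0.5197, 0.0029, 0.0478]
eef_rot: [-3.141, 0.002, 1.169]
force: [-8.6, -6.4, 8.8]
grip_width: 0.0078
grip_force: 25.0
```

Call:
jog_arm --pt "0 0 0 0 0 0 -0.6" --pt "0 0 0 0 0 0 -0.3" --pt "0 0 0 0 0 0 -0.3" --pt "0 0 -0.02 0 0 0 -0.3" --pt "0 0 -0.04 0 0 0 -0.3"

```text
time_s: 28.05
ee_pos: [0.5188, 0.0037, 0.1058]
eef_rot: [-3.137, 0.002, 1.169]
force: [0.5, -0.5, 0.4]
grip_width: 0.0328
grip_force: 0.0
```

Call:
jog_arm --pt "0 0 -0.04 0 0 0 -0.3" --pt "0 0 -0.04 0 0 0 -0.3" --pt "0 0 0 0 0 0 -0.3" --pt "0 0 0 0 0 0 -0.3"

```text
time_s: 28.45
ee_pos: [0.5204, 0.0036, 0.1876]
eef_rot: [3.141, -0.0, 1.169]
force: [-0.6, 0.2, -0.8]
grip_width: 0.0327
grip_force: 0.0
```

```bash
python3 - <<'E'
from h import *
im=ctrl.camera("scene")[:,:,::-1]
cv2.imwrite("pics/s4.png",cv2.resize(im[195:270,300:400],None,fx=8,fy=8,interpolation=cv2.INTER_CUBIC))
E
```

```text
(no output)
```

View pics/s4.png

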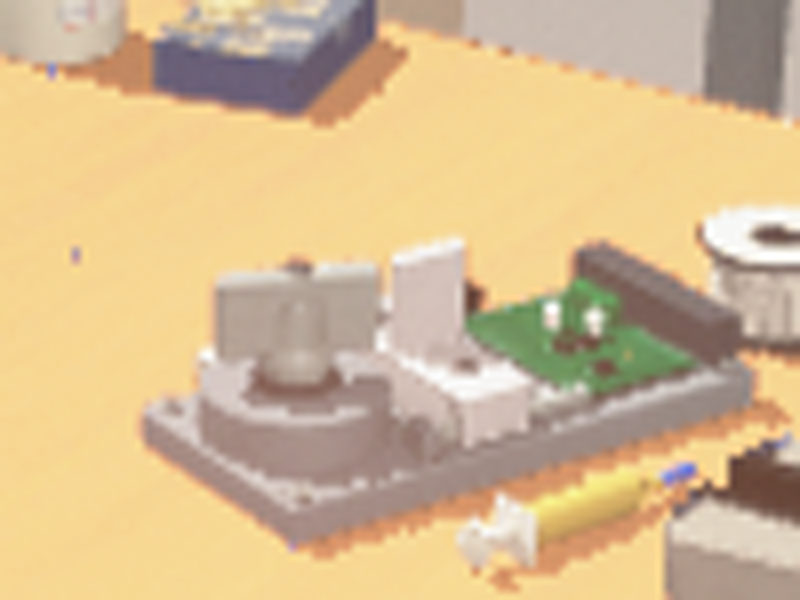

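The jaw is fully back: its fin is now at crop (430,300) and touched the stop. The board is unmoved at (590,340), the knob is still open, and the syringe and reel haven't moved. Handing in.

```bash
python3 -c "
from station import ctrl
print(ctrl.hand_in())"
```

```text
the job is handed in; nothing more can be done
None
```

The job is handed in: the knob broke free on the third loosening push and was turned to about 1.24 rad, the jaw was drawn back about 25 mm to its stop, and the board, syringe and reel look unmoved (the pen wasn't in the last picture).

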